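# Dock a pedestal post in its retaining block

## Task

On the optical table, take the tall post with the round foot, stand it on the table in front of the open mouth of the empty retaining block, and slide it in sideways so that its foot goes under the overhanging lip and is fully home against the back of the pocket. Leave it standing upright and let go. Do not shift the short post or the square-footed post.

Things in the scene. Friction and masses are not known exactly. Their poses are not given: they have to be found in the camera images.
- tall_post_mid (a point): the post to dock, loose: plain aluminium, 130 mm tall overall, an upright round shaft 30 mm in diameter on a flat round foot 76 mm in diameter and 12 mm thick, about 0.4 kg. This point is on its axis half-way up, 65 mm above the underside; z is up the shaft. Grip the shaft near its top, some 45 mm above this point; its turn about the vertical does not matter.
- seat (a point): point on the table under the axis of a fully home post, in the empty dark steel block (124 x 92 x 26 mm high, fixed, no floor); x points in from the mouth, z up. Mouth face at x -40 mm, back wall (stops the foot) +38. Pocket 96 mm wide, 18 high under an 8 mm lip with a 52 wide slot for the shaft, to x +20. Set the post down at x -95, then slide along +x. A twin block nearby holds a fixed short post.
- short_post_mid (a point): bystander, loose: a post like the tall one with the same shaft and the same round foot, but only 80 mm tall. This point is on its axis, 40 mm above the underside.
- square_post_mid (a point): bystander, loose: a post of the same shaft and height (130 mm) as the tall one, but on a square foot 64 x 64 x 12 mm. This point is on its axis, 65 mm above the underside.
Not all that is in view belongs to the job. Leave any purple or turquoise look-alike of the part that bears tall_post_mid alone.

How it is judged:
By the outcome, as a careful person would: the job done as asked, in the order asked, and still so for the second after the job is handed in, with the robot touching nothing.
It also fails if it takes over 48 s, if anything falls off the work surface, if the arm or the gripper's body presses on something with over 40 N, if the wrist force passes 120 N, or if a joint passes its speed limit or range.

## Robot

A 6-joint arm with a two-finger parallel gripper is mounted at the origin on the work surface. World frame = base frame: x ahead of the robot, y to its left, z up, the work surface at z = 0. Lengths are in m, angles in degrees, forces in N, time in s.
With the tool pointing down it reaches from about 0.25 to 0.725 m from the base axis. Payload 9.7 kg.
Tool frame: the origin (TCP) lies at the very end of the fingers, on their centre line; the grasp point (between the pads) lies 19 mm behind it; z points along the fingers, y is the line along which they close (so a half turn about z gives the same grasp; the last joint's range is limited). The gripper opens to 85 mm and grips with 20 to 120 N. Pads are 22 mm wide; open, the fingers measure 114 mm over their backs; the gripper's body (76 mm by 85 mm) begins 54 mm behind the grasp point. The pads swing forward as they close: fully open they stand 13 mm farther back than shut.
Start: joints at [-69.328, 4.979, 10.078, 95.1, 0, 90], TCP at [0.194, -0.515, 0.231] pointing down, gripper open.
Joint ranges: [-179.16, 179.16], [-48.56, 103.87], [-65.8, 70.77], [-126.05, 130.52], [-82.76, 87.17], [-180, 180]. Speed limits (degrees/s): [127.2, 127.2, 147.25, 180, 180, 180].

## Interface

Orientations are given as [roll, pitch, yaw] about the fixed x, y, z axes, in that order (R = Rz(yaw) Ry(pitch) Rx(roll)).
In Python, from workcell import telemetry, optics, workorder gives the robot as it stands.
- The arm moves only by the shell command python3 -m handwheel 'ROWS' [FORCE]. ROWS is JSON, a list of rows, each an object of numbers: "tx", "ty", "tz": the shift along the tool's x, y, z in m; "ax", "ay", "az": the turn, a rotation vector about the tool's x, y, z in degrees; "jaw": the gripper command: -1 is shut, 1 is fully open, values between are in proportion. A call has exactly 10 rows; each row shifts and turns the commanded pose from where the row before left it, along the tool's axes as they then stand; what a row does not reach is not made up. A row lasts 1/8 s, in which the tool goes at most 62.5 mm and 10.7 degrees, less where a joint would pass 70% of its speed; a pose out of reach is approached as far as the arm can. A call is refused whole if a number of a shift passes 0.0625 or a number of a turn 10.7, either way. A call with a gripper value outside its range is refused whole. The fingers move at their own pace and stop on an object; FORCE is the grip in N (left out, the last holds). Time passes only in rows, so rows that do not move let the fingers close, or fill a call up. It gives the time, the measured TCP pose, the force, the opening and the grip force at its end, in the units of the state.
- telemetry.get_obs(): the state, without advancing time (a new reading comes with each control period).
- optics.camera(name): name is "scene" or "top"; returns a dict with "color" (384x512x3 uint8, red, green, blue), "K" (3x3 intrinsics, pixels), "extrinsics" (4x4, takes a point from camera to world coordinates). Camera axes: x right, y down, z forward; pixel columns grow to the right and rows downward; lengths in m; the calibration is good to about 2 mm. A picture is of the moment at which its call begins. There is no depth.
- workorder.job_done(): hands the job in; it is judged then, once.
The state is a dict: "time": time; "q": joint angles; "qd": joint speeds; "joint_efforts": joint torques, N m; "ee_pos": TCP position; "tcp_rot": TCP orientation; "wrist_force": force on the tool from outside, world axes, zero at the start; "torque": the same for the moment, N m; "opening": finger opening in m; "grasp_force": force on a finger pad.
Only numpy, scipy, OpenCV 4.12 (cv2) and the standard library are available. Lean on these libraries where they do the work, as an engineer would, in place of code of your own. Each camera call takes 0.05 s, during which the arm holds its last target. There are 200 camera calls.

## Working session

There is one attempt and no reset: what is moved stays moved. The work goes in short steps, Python scripts to look and compute and a shell command to move; the robot and the scene stay as the last step left them, time stands still between calls to the robot, and variables do not carry over. Pictures are saved under pics/ and viewed, at most 10 in all, crops included, and the job is handed in when it is done.

```bash
ls; mkdir -p pics
python3 - <<'E'
from workcell import telemetry, optics
import cv2,numpy as np
o=telemetry.get_obs();print(o['time'],o['ee_pos'],o['tcp_rot'],o['opening'])
for n in("scene","top"):
    c=optics.camera(n);cv2.imwrite(f'pics/{n}0.png',c['color'][:,:,::-1]);np.savez(f'pics/{n}0.npz',**{k:c[k] for k in('color','K','extrinsics')})
    print(n,np.round(c['K'],1).tolist(),np.round(c['extrinsics'],3).tolist())
E
```

```text
pics
0.0 [ 0.19406388 -0.51437522  0.23059731] [-1.79926329e+02  7.45344778e-04  2.06706762e+01] 0.08533017927643105
scene [[384.5, 0.0, 256.6], [0.0, 384.5, 188.5], [0.0, 0.0, 1.0]] [[-0.672, 0.621, -0.403, 0.882], [0.74, 0.556, -0.378, 0.414], [-0.011, -0.552, -0.834, 0.901], [0.0, 0.0, 0.0, 1.0]]
top [[358.2, 0.0, 247.7], [0.0, 358.2, 192.1], [0.0, 0.0, 1.0]] [[-0.001, -0.996, 0.093, 0.421], [-1.0, 0.003, 0.021, 0.03], [-0.022, -0.093, -0.995, 0.961], [0.0, 0.0, 0.0, 1.0]]
```

View pics/scene0.png

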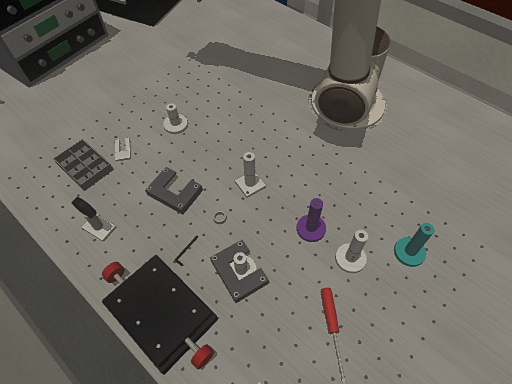

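View pics/top0.png

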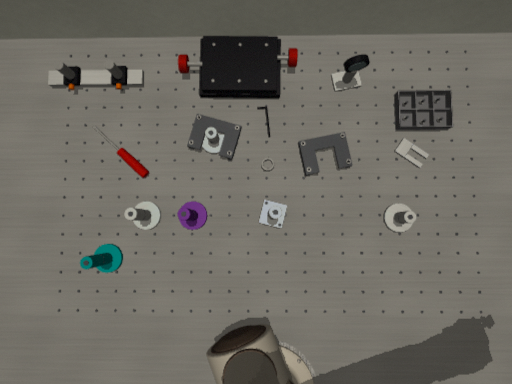

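The scene view shows the plain round-footed tall post at scene (351,250), top (145,215). The square post is at top (273,213) and the short one at top (400,217). The empty block is at top (325,153), with its mouth facing the robot. Next I'll segment the post and the block.

```bash
cat > h.py <<'E'
import numpy as np,cv2
def load(n): return dict(np.load(f'pics/{n}.npz'))
def ray(c,uv,z):
    uv=np.atleast_2d(uv).astype(float);E=c['extrinsics']
    d=np.c_[(uv-c['K'][:2,2])/c['K'][0,0],np.ones(len(uv))]@E[:3,:3].T
    return E[:3,3]+d*((z-E[2,3])/d[:,2])[:,None]
E
python3 - <<'E'
from h import *
t=load('top0');s=load('scene0')
for c,n,x,y,r in((t,'top tall',143,215,26),(t,'top block',325,154,36),(s,'scene block',174,190,36),(s,'scene tall',352,250,26)):
    g=cv2.cvtColor(c['color'],cv2.COLOR_RGB2GRAY)
    p=g[y-r:y+r,x-r:x+r]
    m=np.uint8(p>165)*255 if 'tall' in n else np.uint8(p<72)*255
    m=cv2.morphologyEx(m,cv2.MORPH_OPEN,np.ones((3,3))) if 'block' in n else m
    k=max(cv2.findContours(m,0,1)[0],key=cv2.contourArea)
    a=cv2.approxPolyDP(k,2.5,True)[:,0]+[x-r,y-r]
    print(n,np.percentile(p,[5,25,50,75,95]),cv2.contourArea(k),a.tolist())
    if 'block' in n: print(np.round(ray(c,a,.026)[:,:2],4).tolist())
    else:
        h=cv2.fitEllipse(cv2.convexHull(k));print(h)
I=[cv2.resize(c['color'][y-r:y+r,x-r:x+r],(390,290) if 0 else (300,300),interpolation=cv2.INTER_CUBIC) for c,x,y,r in((t,143,215,30),(t,325,154,36),(s,352,250,30),(s,174,190,36))]
cv2.imwrite('pics/m1.png',np.vstack([np.hstack(I[:2]),np.hstack(I[2:])])[:,:,::-1])
E
```

```text
top tall [ 66.   115.   118.   121.   174.85] 222.0 [[143, 202], [136, 206], [148, 208], [152, 212], [152, 221], [146, 227], [134, 221], [138, 226], [147, 228], [155, 224], [159, 214], [152, 203]]
((28.631685256958008, 25.775806427001953), (26.064115524291992, 26.883249282836914), 42.03010940551758)
top block [ 68.  84. 117. 119. 122.] 430.0 [[315, 143], [318, 149], [330, 144], [336, 161], [341, 162], [342, 167], [349, 167], [345, 162], [349, 157], [343, 143], [345, 138], [329, 136], [321, 140], [318, 147]]
[[0.6386, -0.1279], [0.6224, -0.1355], [0.6357, -0.1673], [0.5901, -0.182], [0.5874, -0.195], [0.5741, -0.1973], [0.574, -0.2155], [0.5873, -0.2055], [0.6006, -0.2163], [0.6381, -0.2015], [0.6516, -0.2071], [0.6572, -0.1652], [0.6466, -0.1439], [0.6278, -0.1356]]
scene block [ 51.15  88.   129.   131.   134.  ] 234.0 [[201, 187], [181, 209], [149, 192], [147, 194], [183, 213], [200, 193]]
[[0.5575, -0.0992], [0.6408, -0.0875], [0.6633, -0.1929], [0.6711, -0.1919], [0.6454, -0.0744], [0.5727, -0.0869]]
scene tall [ 79. 126. 130. 134. 176.] 360.5 [[339, 247], [336, 258], [343, 268], [357, 270], [364, 265], [362, 250], [361, 256], [350, 263], [344, 258], [349, 243]]
((24.66176414489746, 33.05203628540039), (26.349586486816406, 30.911773681640625), 120.3746337890625)
```

View pics/m1.png

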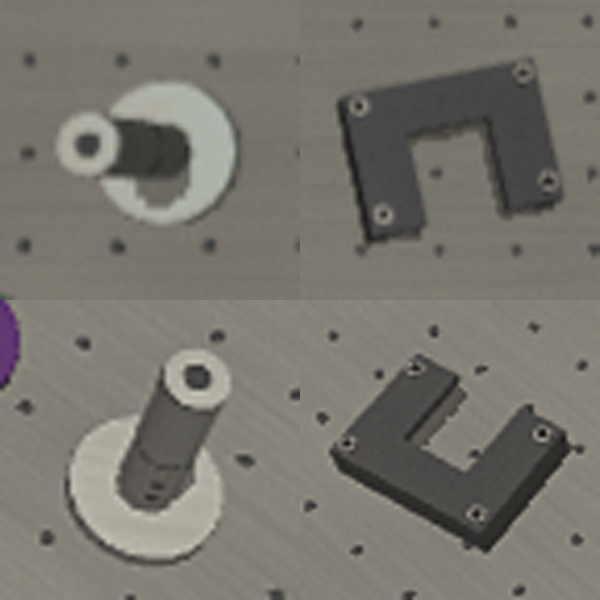

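The crops show the tall post's foot centre at about top (146,215) and its shaft-top ring at (131,214). The block has its U-slot mouth toward the bottom of the top image, with back corners near (298.5,141) and (344,132).

```bash
cat >> h.py <<'E'
def block(c,x,y,r,z=.026):
    p=cv2.cvtColor(c['color'],cv2.COLOR_RGB2GRAY)[y-r:y+r,x-r:x+r]
    p=cv2.resize(p,None,fx=4,fy=4,interpolation=cv2.INTER_CUBIC)
    m=np.uint8((p<95))*255
    m=cv2.morphologyEx(m,cv2.MORPH_OPEN,np.ones((17,17)))
    k=max(cv2.findContours(m,0,1)[0],key=cv2.contourArea)[:,0]
    w=ray(c,(k+.5)/4-.5+[x-r,y-r],z)[:,:2]
    (cx,cy),(a,b),an=cv2.minAreaRect(np.float32(w*1000));return (cx,cy),(a,b),an
E
python3 - <<'E'
from h import *
t=load('top0');s=load('scene0')
print(block(t,325,154,36),block(s,174,190,36))
# pixel-read checks
T=lambda x,y:(289+x/4.1667-.5+.12,118+y/4.1667-.5+.12)
print('screws top',ray(t,[T(59,106),T(224,72),T(249,181),T(83,214)],.026)[:,:2].round(4).tolist())
S=lambda x,y:(138+x/4.1667-.38,154+y/4.1667-.38)
print('screws scene',ray(s,[S(116,67),S(48,142),S(177,213),S(243,133)],.026)[:,:2].round(4).tolist())
for c,n,f,h in((t,'top',(113+167/5-.4,185+152/5-.4),(113+88/5-.4,185+144/5-.4)),(s,'scene',(322+146/5-.4,220+187/5-.4),(322+196/5-.4,220+79/5-.4))):
    print(n,'foot',ray(c,f,.012).round(4),'ring',ray(c,h,.13).round(4))
def blobs(c,th):
    g=cv2.cvtColor(c['color'],cv2.COLOR_RGB2GRAY);
    for k in cv2.findContours(np.uint8(g>th)*255,0,1)[0]:
        if cv2.contourArea(k)>60: (x,y),r=cv2.minEnclosingCircle(k);q=ray(c,[(x,y),(x+r,y)],.012);print((x,y),q[0].round(3),np.linalg.norm(q[0]-q[1]).round(3))
blobs(t,150)
E
```

```text
((608.3771362304688, -151.86746215820312), (99.55364227294922, 130.53952026367188), 11.466541290283203) ((614.03759765625, -148.26068115234375), (101.88246154785156, 138.99021911621094), 9.570725440979004)
screws top [[0.6386, -0.0957], [0.66, -0.2005], [0.5898, -0.2143], [0.5693, -0.1097]]
screws scene [[0.5842, -0.2174], [0.6541, -0.2037], [0.6336, -0.0992], [0.5634, -0.1132]]
top foot [[0.4497 0.3215 0.012 ]] ring [[0.45   0.3225 0.13  ]]
scene foot [[0.4476 0.3215 0.012 ]] ring [[0.4478 0.3209 0.13  ]]
(295.0, 363.0) [ 0.074 -0.069  0.012] 0.05
(130.0, 213.36363220214844) [0.454 0.365 0.012] 0.015
(399.9166564941406, 217.0) [ 0.443 -0.348  0.012] 0.039
(145.61373901367188, 215.16351318359375) [0.449 0.323 0.012] 0.038
(272.5, 213.0) [ 0.454 -0.015  0.012] 0.041
(411.5, 152.5) [ 0.615 -0.386  0.012] 0.042
(213.0, 139.5) [0.653 0.144 0.012] 0.034
(338.80645751953125, 77.83870697021484) [ 0.822 -0.198  0.012] 0.021
(95.4356918334961, 77.76688385009766) [0.829 0.472 0.012] 0.042
(55.154930114746094, 78.01408386230469) [0.83  0.585 0.012] 0.022
(134.5, 76.0) [0.833 0.363 0.012] 0.025
```

Measured poses:

| Item | Position (m) | Notes |
|---|---|---|
| Tall post axis | (0.449, 0.3215) | Ring and foot agree within 1 mm in each view, views agree within 2 mm, foot radius 38 mm |
| Block screw centre | (0.6116, -0.157) | Yaw 11.3°, block 6 mm ahead of seat |
| Seat | (0.606, -0.158) | |
| Set-down point | (0.5125, -0.177) | |

Now I'll move over the post.

```bash
R='';
python3 -m handwheel '[{"tx":0.0267,"ty":-0.0346,"jaw":1},{"tx":0.0267,"ty":-0.0346,"jaw":1},{"tx":0.0267,"ty":-0.0346,"jaw":1},{"tx":0.0267,"ty":-0.0346,"jaw":1},{"tx":0.0267,"ty":-0.0346,"jaw":1},{"tx":0.0267,"ty":-0.0346,"jaw":1},{"tx":0.0267,"ty":-0.0346,"jaw":1},{"tx":0.0267,"ty":-0.0346,"jaw":1},{"tx":0.0267,"ty":-0.0346,"jaw":1},{"tx":0.0267,"ty":-0.0346,"jaw":1}]'
python3 -m handwheel '[{"tx":0.0267,"ty":-0.0346,"jaw":1},{"tx":0.0267,"ty":-0.0346,"jaw":1},{"tx":0.0267,"ty":-0.0346,"jaw":1},{"tx":0.0267,"ty":-0.0346,"jaw":1},{"tx":0.0267,"ty":-0.0346,"jaw":1},{"tx":0.0267,"ty":-0.0346,"jaw":1},{"tx":0.0267,"ty":-0.0346,"jaw":1},{"tx":0.0267,"ty":-0.0346,"jaw":1},{"tx":0.0267,"ty":-0.0346,"jaw":1},{"tx":0.0267,"ty":-0.0346,"jaw":1}]'
python3 -m handwheel '[{"az":-10.1},{"az":-10.1},{"az":-10.1},{"az":-10.1},{"az":-10.1},{"az":-10.1},{"az":-10.1},{"az":-10.1},{},{}]'
```

```text
$[0]: bad value
$[0]: bad value
$[0]: bad value
```

```bash
python3 -m handwheel '[{"tx":0.0267,"ty":-0.0346,"tz":0,"ax":0,"ay":0,"az":0,"jaw":1},{"tx":0.0267,"ty":-0.0346,"tz":0,"ax":0,"ay":0,"az":0,"jaw":1},{"tx":0.0267,"ty":-0.0346,"tz":0,"ax":0,"ay":0,"az":0,"jaw":1},{"tx":0.0267,"ty":-0.0346,"tz":0,"ax":0,"ay":0,"az":0,"jaw":1},{"tx":0.0267,"ty":-0.0346,"tz":0,"ax":0,"ay":0,"az":0,"jaw":1},{"tx":0.0267,"ty":-0.0346,"tz":0,"ax":0,"ay":0,"az":0,"jaw":1},{"tx":0.0267,"ty":-0.0346,"tz":0,"ax":0,"ay":0,"az":0,"jaw":1},{"tx":0.0267,"ty":-0.0346,"tz":0,"ax":0,"ay":0,"az":0,"jaw":1},{"tx":0.0267,"ty":-0.0346,"tz":0,"ax":0,"ay":0,"az":0,"jaw":1},{"tx":0.0267,"ty":-0.0346,"tz":0,"ax":0,"ay":0,"az":0,"jaw":1}]'
```

```text
time: 1.35
ee_pos: [0.3219, -0.0952, 0.2311]
tcp_rot: [180.0, -0.0, 20.7]
wrist_force: [1.4, -0.6, 0.5]
opening: 0.0857
grasp_force: 0.0
```

```bash
python3 -m handwheel '[{"tx":0.0267,"ty":-0.0346,"tz":0,"ax":0,"ay":0,"az":0,"jaw":1},{"tx":0.0267,"ty":-0.0346,"tz":0,"ax":0,"ay":0,"az":0,"jaw":1},{"tx":0.0267,"ty":-0.0346,"tz":0,"ax":0,"ay":0,"az":0,"jaw":1},{"tx":0.0267,"ty":-0.0346,"tz":0,"ax":0,"ay":0,"az":0,"jaw":1},{"tx":0.0267,"ty":-0.0346,"tz":0,"ax":0,"ay":0,"az":0,"jaw":1},{"tx":0.0267,"ty":-0.0346,"tz":0,"ax":0,"ay":0,"az":0,"jaw":1},{"tx":0.0267,"ty":-0.0346,"tz":0,"ax":0,"ay":0,"az":0,"jaw":1},{"tx":0.0267,"ty":-0.0346,"tz":0,"ax":0,"ay":0,"az":0,"jaw":1},{"tx":0.0267,"ty":-0.0346,"tz":0,"ax":0,"ay":0,"az":0,"jaw":1},{"tx":0.0267,"ty":-0.0346,"tz":0,"ax":0,"ay":0,"az":0,"jaw":1}]'
python3 -m handwheel '[{"tx":0,"ty":0,"tz":0,"ax":0,"ay":0,"az":-10.1,"jaw":1},{"tx":0,"ty":0,"tz":0,"ax":0,"ay":0,"az":-10.1,"jaw":1},{"tx":0,"ty":0,"tz":0,"ax":0,"ay":0,"az":-10.1,"jaw":1},{"tx":0,"ty":0,"tz":0,"ax":0,"ay":0,"az":-10.1,"jaw":1},{"tx":0,"ty":0,"tz":0,"ax":0,"ay":0,"az":-10.1,"jaw":1},{"tx":0,"ty":0,"tz":0,"ax":0,"ay":0,"az":-10.1,"jaw":1},{"tx":0,"ty":0,"tz":0,"ax":0,"ay":0,"az":-10.1,"jaw":1},{"tx":0,"ty":0,"tz":0,"ax":0,"ay":0,"az":-10.1,"jaw":1},{"tx":0,"ty":0,"tz":0,"ax":0,"ay":0,"az":0,"jaw":1},{"tx":0,"ty":0,"tz":0,"ax":0,"ay":0,"az":0,"jaw":1}]'
```

```text
time: 2.6
ee_pos: [0.4738, 0.2556, 0.234]
tcp_rot: [-176.8, 0.1, 26.7]
wrist_force: [0.3, -0.4, 0.7]
opening: 0.0855
grasp_force: 0.0
time: 3.85
ee_pos: [0.4734, 0.2547, 0.2343]
tcp_rot: [-179.4, -3.2, 107.2]
wrist_force: [-0.1, 0.4, 0.7]
opening: 0.0854
grasp_force: 0.0
```

A joint-speed limit left some of the move undone. I'll compute the correction.

```bash
cat >> h.py <<'E'
from scipy.spatial.transform import Rotation as Ro
def need(p,yaw=101.3):
    from workcell import telemetry
    o=telemetry.get_obs();R=Ro.from_euler('xyz',o['tcp_rot'],degrees=True);G=Ro.from_euler('xyz',[180,0,yaw],degrees=True)
    d=np.array(p)-o['ee_pos']
    print('q',np.round(o['q'],1),'rotvec',(R.inv()*G).as_rotvec(degrees=True).round(2),'shift now-axes',R.inv().apply(d).round(4),'target-axes',G.inv().apply(d).round(4),'F',np.round(o['wrist_force'],1))
E
python3 -c "
from h import *
need([.449,.3215,.2])"
```

```text
q [26.6  3.3  8.6 95.3  3.2 99.4] rotvec [-0.75 -3.14  5.91] shift now-axes [ 0.069  -0.0031  0.0382] target-axes [ 0.0702 -0.0108  0.0343] F [-0.1  0.4  0.7]
```

```bash
python3 -m handwheel '[{"tx":0,"ty":0,"tz":0,"ax":-0.75,"ay":-3.14,"az":5.91,"jaw":1},{"tx":0,"ty":0,"tz":0,"ax":0,"ay":0,"az":0,"jaw":1},{"tx":0.0234,"ty":-0.0036,"tz":0,"ax":0,"ay":0,"az":0,"jaw":1},{"tx":0.0234,"ty":-0.0036,"tz":0,"ax":0,"ay":0,"az":0,"jaw":1},{"tx":0.0234,"ty":-0.0036,"tz":0,"ax":0,"ay":0,"az":0,"jaw":1},{"tx":0,"ty":0,"tz":0.0171,"ax":0,"ay":0,"az":0,"jaw":1},{"tx":0,"ty":0,"tz":0.0171,"ax":0,"ay":0,"az":0,"jaw":1},{"tx":0,"ty":0,"tz":0,"ax":0,"ay":0,"az":0,"jaw":1},{"tx":0,"ty":0,"tz":0,"ax":0,"ay":0,"az":0,"jaw":1},{"tx":0,"ty":0,"tz":0,"ax":0,"ay":0,"az":0,"jaw":1}]'
python3 -c "
from h import *
need([.449,.3215,.091])"
```

```text
time: 5.1
ee_pos: [0.4491, 0.3215, 0.2012]
tcp_rot: [179.9, -0.1, 101.5]
wrist_force: [-0.5, 0.9, -0.1]
opening: 0.0856
grasp_force: 0.0
q [ 35.6   4.6   6.4  91.6   0.  114.1] rotvec [ 0.09 -0.05  0.22] shift now-axes [-1.000e-04 -3.000e-04  1.102e-01] target-axes [ 0.000e+00 -1.000e-04  1.102e-01] F [-0.5  0.9 -0.1]
```

Descend and close. Both views put the post's axis within about 2 mm, and the pads have about 27 mm of clearance on each side.

```bash
python3 -m handwheel '[{"tx":0,"ty":0,"tz":0.022,"ax":0,"ay":0,"az":0,"jaw":1},{"tx":0,"ty":0,"tz":0.022,"ax":0,"ay":0,"az":0,"jaw":1},{"tx":0,"ty":0,"tz":0.022,"ax":0,"ay":0,"az":0,"jaw":1},{"tx":0,"ty":0,"tz":0.022,"ax":0,"ay":0,"az":0,"jaw":1},{"tx":0,"ty":0,"tz":0.022,"ax":0,"ay":0,"az":0,"jaw":1},{"tx":0,"ty":0,"tz":0,"ax":0,"ay":0,"az":0,"jaw":1},{"tx":0,"ty":0,"tz":0,"ax":0,"ay":0,"az":0,"jaw":0},{"tx":0,"ty":0,"tz":0,"ax":0,"ay":0,"az":0,"jaw":-0.2},{"tx":0,"ty":0,"tz":0,"ax":0,"ay":0,"az":0,"jaw":-1},{"tx":0,"ty":0,"tz":0,"ax":0,"ay":0,"az":0,"jaw":-1}]' 50
python3 -m handwheel '[{"tx":0,"ty":0,"tz":0,"ax":0,"ay":0,"az":0,"jaw":-1},{"tx":0,"ty":0,"tz":0,"ax":0,"ay":0,"az":0,"jaw":-1},{"tx":0,"ty":0,"tz":0,"ax":0,"ay":0,"az":0,"jaw":-1},{"tx":0,"ty":0,"tz":0,"ax":0,"ay":0,"az":0,"jaw":-1},{"tx":0,"ty":0,"tz":0,"ax":0,"ay":0,"az":0,"jaw":-1},{"tx":0,"ty":0,"tz":-0.01,"ax":0,"ay":0,"az":0,"jaw":-1},{"tx":0,"ty":0,"tz":-0.01,"ax":0,"ay":0,"az":0,"jaw":-1},{"tx":0,"ty":0,"tz":0,"ax":0,"ay":0,"az":0,"jaw":-1},{"tx":0,"ty":0,"tz":0,"ax":0,"ay":0,"az":0,"jaw":-1},{"tx":0,"ty":0,"tz":0,"ax":0,"ay":0,"az":0,"jaw":-1}]'
python3 -c "
from h import *
need([.449,.3215,.27])"
```

```text
time: 6.35
ee_pos: [0.4494, 0.3217, 0.0911]
tcp_rot: [179.9, -0.0, 101.5]
wrist_force: [0.9, 0.8, 4.7]
opening: 0.0289
grasp_force: 49.2
time: 7.6
ee_pos: [0.4487, 0.3213, 0.1098]
tcp_rot: [-180.0, 0.0, 101.5]
wrist_force: [0.2, -0.7, -5.7]
opening: 0.0293
grasp_force: 50.1
q [ 35.6   4.6  -3.8  81.7  -0.  114.1] rotvec [-0.01  0.01  0.22] shift now-axes [ 1.000e-04  4.000e-04 -1.602e-01] target-axes [ 0.0002  0.0004 -0.1602] F [ 0.2 -0.7 -5.7]
```

The post is held and lifts with about 5 N load. Next: lift higher, then carry it over.

```bash
python3 -m handwheel '[{"tx":0,"ty":0,"tz":-0.01,"ax":0,"ay":0,"az":0,"jaw":-1},{"tx":0,"ty":0,"tz":-0.02,"ax":0,"ay":0,"az":0,"jaw":-1},{"tx":0,"ty":0,"tz":-0.025,"ax":0,"ay":0,"az":0,"jaw":-1},{"tx":0,"ty":0,"tz":-0.025,"ax":0,"ay":0,"az":0,"jaw":-1},{"tx":0,"ty":0,"tz":-0.025,"ax":0,"ay":0,"az":0,"jaw":-1},{"tx":0,"ty":0,"tz":-0.025,"ax":0,"ay":0,"az":0,"jaw":-1},{"tx":0,"ty":0,"tz":-0.02,"ax":0,"ay":0,"az":0,"jaw":-1},{"tx":0,"ty":0,"tz":-0.01,"ax":0,"ay":0,"az":0,"jaw":-1},{"tx":-0.01,"ty":-0.001,"tz":0,"ax":0,"ay":0,"az":0,"jaw":-1},{"tx":-0.02,"ty":-0.002,"tz":0,"ax":0,"ay":0,"az":0,"jaw":-1}]'
python3 -m handwheel '[{"tx":-0.03,"ty":-0.002,"tz":0,"ax":0,"ay":0,"az":0,"jaw":-1},{"tx":-0.035,"ty":-0.003,"tz":0,"ax":0,"ay":0,"az":0,"jaw":-1},{"tx":-0.04,"ty":-0.003,"tz":0,"ax":0,"ay":0,"az":0,"jaw":-1},{"tx":-0.04,"ty":-0.003,"tz":0,"ax":0,"ay":0,"az":0,"jaw":-1},{"tx":-0.04,"ty":-0.003,"tz":0,"ax":0,"ay":0,"az":0,"jaw":-1},{"tx":-0.04,"ty":-0.003,"tz":0,"ax":0,"ay":0,"az":0,"jaw":-1},{"tx":-0.04,"ty":-0.003,"tz":0,"ax":0,"ay":0,"az":0,"jaw":-1},{"tx":-0.04,"ty":-0.003,"tz":0,"ax":0,"ay":0,"az":0,"jaw":-1},{"tx":-0.04,"ty":-0.003,"tz":0,"ax":0,"ay":0,"az":0,"jaw":-1},{"tx":-0.035,"ty":-0.003,"tz":0,"ax":0,"ay":0,"az":0,"jaw":-1}]'
python3 -m handwheel '[{"tx":-0.03,"ty":-0.003,"tz":0,"ax":0,"ay":0,"az":0,"jaw":-1},{"tx":-0.03,"ty":-0.002,"tz":0,"ax":0,"ay":0,"az":0,"jaw":-1},{"tx":-0.02,"ty":-0.002,"tz":0,"ax":0,"ay":0,"az":0,"jaw":-1},{"tx":-0.01,"ty":0,"tz":0,"ax":0,"ay":0,"az":0,"jaw":-1},{"tx":0,"ty":0,"tz":0,"ax":0,"ay":0,"az":0,"jaw":-1},{"tx":0,"ty":0,"tz":0,"ax":0,"ay":0,"az":0,"jaw":-1},{"tx":0,"ty":0,"tz":0,"ax":0,"ay":0,"az":0,"jaw":-1},{"tx":0,"ty":0,"tz":0,"ax":0,"ay":0,"az":0,"jaw":-1},{"tx":0,"ty":0,"tz":0,"ax":0,"ay":0,"az":0,"jaw":-1},{"tx":0,"ty":0,"tz":0,"ax":0,"ay":0,"az":0,"jaw":-1}]'
python3 -c "
from h import *
need([.5125,-.1768,.0915])"
```

```text
time: 8.85
ee_pos: [0.4516, 0.2905, 0.2692]
tcp_rot: [-180.0, 0.0, 101.6]
wrist_force: [-0.3, -0.1, -5.7]
opening: 0.0287
grasp_force: 50.2
time: 10.1
ee_pos: [0.4982, -0.0892, 0.2694]
tcp_rot: [-180.0, -0.0, 101.5]
wrist_force: [0.6, 0.5, -5.0]
opening: 0.0287
grasp_force: 50.2
time: 11.35
ee_pos: [0.5104, -0.1762, 0.2702]
tcp_rot: [180.0, -0.0, 101.5]
wrist_force: [0.3, -0.2, -5.5]
opening: 0.0292
grasp_force: 50.2
q [-19.1   4.6  14.1  99.4   0.   59.4] rotvec [ 0.03 -0.01  0.23] shift now-axes [-0.001   0.0018  0.1787] target-axes [-0.001   0.0019  0.1787] F [ 0.3 -0.2 -5.5]
```

```bash
python3 -m handwheel '[{"tx":-0.001,"ty":0.0018,"tz":0.02,"ax":0,"ay":0,"az":0.2,"jaw":-1},{"tx":0,"ty":0,"tz":0.03,"ax":0,"ay":0,"az":0,"jaw":-1},{"tx":0,"ty":0,"tz":0.03,"ax":0,"ay":0,"az":0,"jaw":-1},{"tx":0,"ty":0,"tz":0.03,"ax":0,"ay":0,"az":0,"jaw":-1},{"tx":0,"ty":0,"tz":0.03,"ax":0,"ay":0,"az":0,"jaw":-1},{"tx":0,"ty":0,"tz":0.02,"ax":0,"ay":0,"az":0,"jaw":-1},{"tx":0,"ty":0,"tz":0.01,"ax":0,"ay":0,"az":0,"jaw":-1},{"tx":0,"ty":0,"tz":0.004,"ax":0,"ay":0,"az":0,"jaw":-1},{"tx":0,"ty":0,"tz":0.002,"ax":0,"ay":0,"az":0,"jaw":-1},{"tx":0,"ty":0,"tz":0.001,"ax":0,"ay":0,"az":0,"jaw":-1}]'
python3 - <<'E'
from workcell import optics
import cv2,numpy as np
from h import *
need([.6057,-.1582,.0915])
I=[]
for n,x,y in(("scene",190,175),("top",325,165)):
    c=optics.camera(n);np.savez(f'pics/{n}1.npz',**{k:c[k] for k in('color','K','extrinsics')})
    I.append(cv2.resize(c['color'][y-60:y+60,x-50:x+50],(400,480),interpolation=cv2.INTER_CUBIC))
cv2.imwrite('pics/m2.png',np.hstack(I)[:,:,::-1])
E
```

```text
time: 12.6
ee_pos: [0.5128, -0.177, 0.0938]
tcp_rot: [179.9, 0.0, 101.3]
wrist_force: [-0.7, -0.1, -5.6]
opening: 0.0288
grasp_force: 50.1
q [-19.1   3.4  -6.8  79.7   0.   59.6] rotvec [0.09 0.02 0.02] shift now-axes [0.0003 0.0947 0.0025] target-axes [0.0003 0.0947 0.0023] F [-0.7 -0.1 -5.6]
```

View pics/m2.png

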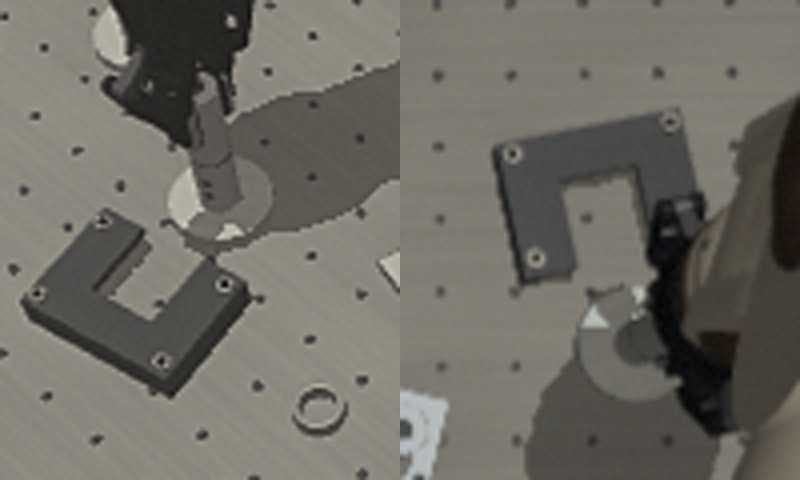

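The post stands upright just in front of the mouth, with its foot centre at about top (333.5,191). I'll check the lateral alignment within each single view, so calibration offset cancels.

Run:
```python
from h import *
for n,ox,oy,cx,f,scr in(('top1',275,105,400,(636,343),[(512,153),(671,121),(535,258)]),('scene1',140,115,0,(220,197),[(224,284),(161,360),(37,292),(103,220)])):
    c=load(n);T=lambda p:(ox+(p[0]-cx)/4-.38,oy+p[1]/4-.38)
    w=ray(c,[T(p) for p in scr],.026)[:,:2]; P=ray(c,T(f),.0145)[0,:2]
    C=(w[1]+w[2])/2 if len(w)==3 else w.mean(0)
    a=np.radians(11.3);x=np.array([np.cos(a),np.sin(a)]);y=np.array([-x[1],x[0]])
    print(n,'foot',P.round(4),'seat',(C-.006*x).round(4),'rel x,y',((P-C)@x+.006).round(4),((P-C)@y).round(4))
```

```text
top1 foot [ 0.5137 -0.1765] seat [ 0.6086 -0.156 ] rel x,y -0.0971 -0.0015
scene1 foot [ 0.5102 -0.1787] seat [ 0.6033 -0.1601] rel x,y -0.0949 0.0
```

Lateral alignment is within 1.5 mm, with 95–97 mm left to slide. Now lower onto the table.

```bash
python3 -m handwheel '[{"tx":0,"ty":0,"tz":0.001,"ax":0,"ay":0,"az":0,"jaw":-1},{"tx":0,"ty":0,"tz":0.001,"ax":0,"ay":0,"az":0,"jaw":-1},{"tx":0,"ty":0,"tz":0.0005,"ax":0,"ay":0,"az":0,"jaw":-1},{"tx":0,"ty":0,"tz":0,"ax":0,"ay":0,"az":0,"jaw":-1},{"tx":0,"ty":0,"tz":0,"ax":0,"ay":0,"az":0,"jaw":-1},{"tx":0,"ty":0,"tz":0,"ax":0,"ay":0,"az":0,"jaw":-1},{"tx":0,"ty":0,"tz":0,"ax":0,"ay":0,"az":0,"jaw":-1},{"tx":0,"ty":0,"tz":0,"ax":0,"ay":0,"az":0,"jaw":-1},{"tx":0,"ty":0,"tz":0,"ax":0,"ay":0,"az":0,"jaw":-1},{"tx":0,"ty":0,"tz":0,"ax":0,"ay":0,"az":0,"jaw":-1}]'
```

```text
time: 13.95
ee_pos: [0.5127, -0.177, 0.0911]
tcp_rot: [179.9, 0.0, 101.3]
wrist_force: [0.8, 0.9, 4.8]
opening: 0.029
grasp_force: 51.2
```

The post is standing on the table with a light upward reaction. Slide the first 80 mm along +ty.

```bash
python3 -m handwheel '[{"tx":0,"ty":0.006,"tz":0,"ax":0,"ay":0,"az":0,"jaw":-1},{"tx":0,"ty":0.009,"tz":0,"ax":0,"ay":0,"az":0,"jaw":-1},{"tx":0,"ty":0.009,"tz":0,"ax":0,"ay":0,"az":0,"jaw":-1},{"tx":0,"ty":0.009,"tz":0,"ax":0,"ay":0,"az":0,"jaw":-1},{"tx":0,"ty":0.009,"tz":0,"ax":0,"ay":0,"az":0,"jaw":-1},{"tx":0,"ty":0.009,"tz":0,"ax":0,"ay":0,"az":0,"jaw":-1},{"tx":0,"ty":0.009,"tz":0,"ax":0,"ay":0,"az":0,"jaw":-1},{"tx":0,"ty":0.009,"tz":0,"ax":0,"ay":0,"az":0,"jaw":-1},{"tx":0,"ty":0.006,"tz":0,"ax":0,"ay":0,"az":0,"jaw":-1},{"tx":0,"ty":0.005,"tz":0,"ax":0,"ay":0,"az":0,"jaw":-1}]'
python3 -m handwheel '[{"tx":0,"ty":0.003,"tz":0,"ax":0,"ay":0,"az":0,"jaw":-1},{"tx":0,"ty":0.003,"tz":0,"ax":0,"ay":0,"az":0,"jaw":-1},{"tx":0,"ty":0.002,"tz":0,"ax":0,"ay":0,"az":0,"jaw":-1},{"tx":0,"ty":0.002,"tz":0,"ax":0,"ay":0,"az":0,"jaw":-1},{"tx":0,"ty":0,"tz":0,"ax":0,"ay":0,"az":0,"jaw":-1},{"tx":0,"ty":0,"tz":0,"ax":0,"ay":0,"az":0,"jaw":-1},{"tx":0,"ty":0,"tz":0,"ax":0,"ay":0,"az":0,"jaw":-1},{"tx":0,"ty":0,"tz":0,"ax":0,"ay":0,"az":0,"jaw":-1},{"tx":0,"ty":0,"tz":0,"ax":0,"ay":0,"az":0,"jaw":-1},{"tx":0,"ty":0,"tz":0,"ax":0,"ay":0,"az":0,"jaw":-1}]'
```

```text
time: 15.2
ee_pos: [0.5902, -0.1616, 0.091]
tcp_rot: [-179.9, 0.0, 101.3]
wrist_force: [-15.8, -2.6, 15.2]
opening: 0.0288
grasp_force: 52.4
time: 16.45
ee_pos: [0.6002, -0.1596, 0.091]
tcp_rot: [-180.0, 0.0, 101.3]
wrist_force: [-4.9, -1.2, 7.3]
opening: 0.029
grasp_force: 51.6
```

```bash
python3 -m handwheel '[{"tx":0,"ty":0.001,"tz":0,"ax":0,"ay":0,"az":0,"jaw":-1},{"tx":0,"ty":0.001,"tz":0,"ax":0,"ay":0,"az":0,"jaw":-1},{"tx":0,"ty":0.001,"tz":0,"ax":0,"ay":0,"az":0,"jaw":-1},{"tx":0,"ty":0.001,"tz":0,"ax":0,"ay":0,"az":0,"jaw":-1},{"tx":0,"ty":0,"tz":0,"ax":0,"ay":0,"az":0,"jaw":-1},{"tx":0,"ty":0,"tz":0,"ax":0,"ay":0,"az":0,"jaw":-1},{"tx":0,"ty":0,"tz":0,"ax":0,"ay":0,"az":0,"jaw":-1},{"tx":0,"ty":0,"tz":0,"ax":0,"ay":0,"az":0,"jaw":-1},{"tx":0,"ty":0,"tz":0,"ax":0,"ay":0,"az":0,"jaw":-1},{"tx":0,"ty":0,"tz":0,"ax":0,"ay":0,"az":0,"jaw":-1}]'
python3 -m handwheel '[{"tx":0,"ty":0.0005,"tz":0,"ax":0,"ay":0,"az":0,"jaw":-1},{"tx":0,"ty":0.0005,"tz":0,"ax":0,"ay":0,"az":0,"jaw":-1},{"tx":0,"ty":0.0005,"tz":0,"ax":0,"ay":0,"az":0,"jaw":-1},{"tx":0,"ty":0.0005,"tz":0,"ax":0,"ay":0,"az":0,"jaw":-1},{"tx":0,"ty":0,"tz":0,"ax":0,"ay":0,"az":0,"jaw":-1},{"tx":0,"ty":0,"tz":0,"ax":0,"ay":0,"az":0,"jaw":-1},{"tx":0,"ty":0,"tz":0,"ax":0,"ay":0,"az":0,"jaw":-1},{"tx":0,"ty":0,"tz":0,"ax":0,"ay":0,"az":0,"jaw":-1},{"tx":0,"ty":0,"tz":0,"ax":0,"ay":0,"az":0,"jaw":-1},{"tx":0,"ty":0,"tz":0,"ax":0,"ay":0,"az":0,"jaw":-1}]'
```

```text
time: 17.7
ee_pos: [0.6039, -0.1588, 0.091]
tcp_rot: [-179.9, 0.0, 101.3]
wrist_force: [-6.0, -1.3, 7.7]
opening: 0.0288
grasp_force: 51.7
time: 18.95
ee_pos: [0.6057, -0.1585, 0.091]
tcp_rot: [-179.9, 0.0, 101.3]
wrist_force: [-6.0, -0.9, 8.9]
opening: 0.0289
grasp_force: 51.7
```

There's no back-wall contact yet. Continue in small steps.

```bash
python3 -m handwheel '[{"tx":0,"ty":0.0005,"tz":0,"ax":0,"ay":0,"az":0,"jaw":-1},{"tx":0,"ty":0.0005,"tz":0,"ax":0,"ay":0,"az":0,"jaw":-1},{"tx":0,"ty":0.0005,"tz":0,"ax":0,"ay":0,"az":0,"jaw":-1},{"tx":0,"ty":0,"tz":0,"ax":0,"ay":0,"az":0,"jaw":-1},{"tx":0,"ty":0,"tz":0,"ax":0,"ay":0,"az":0,"jaw":-1},{"tx":0,"ty":0,"tz":0,"ax":0,"ay":0,"az":0,"jaw":-1},{"tx":0,"ty":0,"tz":0,"ax":0,"ay":0,"az":0,"jaw":-1},{"tx":0,"ty":0,"tz":0,"ax":0,"ay":0,"az":0,"jaw":-1},{"tx":0,"ty":0,"tz":0,"ax":0,"ay":0,"az":0,"jaw":-1},{"tx":0,"ty":0,"tz":0,"ax":0,"ay":0,"az":0,"jaw":-1}]'
```

```text
time: 20.2
ee_pos: [0.6071, -0.1582, 0.091]
tcp_rot: [-179.9, 0.0, 101.3]
wrist_force: [-6.5, -1.5, 8.0]
opening: 0.029
grasp_force: 51.8
```

```bash
python3 -m handwheel '[{"tx":0,"ty":0.0005,"tz":0,"ax":0,"ay":0,"az":0,"jaw":-1},{"tx":0,"ty":0.0005,"tz":0,"ax":0,"ay":0,"az":0,"jaw":-1},{"tx":0,"ty":0,"tz":0,"ax":0,"ay":0,"az":0,"jaw":-1},{"tx":0,"ty":0,"tz":0,"ax":0,"ay":0,"az":0,"jaw":-1},{"tx":0,"ty":0,"tz":0,"ax":0,"ay":0,"az":0,"jaw":-1},{"tx":0,"ty":0,"tz":0,"ax":0,"ay":0,"az":0,"jaw":-1},{"tx":0,"ty":0,"tz":0,"ax":0,"ay":0,"az":0,"jaw":-1},{"tx":0,"ty":0,"tz":0,"ax":0,"ay":0,"az":0,"jaw":-1},{"tx":0,"ty":0,"tz":0,"ax":0,"ay":0,"az":0,"jaw":-1},{"tx":0,"ty":0,"tz":0,"ax":0,"ay":0,"az":0,"jaw":-1}]'
```

```text
time: 21.45
ee_pos: [0.6074, -0.1581, 0.091]
tcp_rot: [-179.8, 0.0, 101.3]
wrist_force: [-10.9, -2.2, 10.4]
opening: 0.0285
grasp_force: 52.1
```

Force is rising and only about 0.3 of the commanded 1 mm was achieved, so the foot has met the wall. One more press to confirm.

```bash
python3 -m handwheel '[{"tx":0,"ty":0.0005,"tz":0,"ax":0,"ay":0,"az":0,"jaw":-1},{"tx":0,"ty":0.0005,"tz":0,"ax":0,"ay":0,"az":0,"jaw":-1},{"tx":0,"ty":0,"tz":0,"ax":0,"ay":0,"az":0,"jaw":-1},{"tx":0,"ty":0,"tz":0,"ax":0,"ay":0,"az":0,"jaw":-1},{"tx":0,"ty":0,"tz":0,"ax":0,"ay":0,"az":0,"jaw":-1},{"tx":0,"ty":0,"tz":0,"ax":0,"ay":0,"az":0,"jaw":-1},{"tx":0,"ty":0,"tz":0,"ax":0,"ay":0,"az":0,"jaw":-1},{"tx":0,"ty":0,"tz":0,"ax":0,"ay":0,"az":0,"jaw":-1},{"tx":0,"ty":0,"tz":0,"ax":0,"ay":0,"az":0,"jaw":-1},{"tx":0,"ty":0,"tz":0,"ax":0,"ay":0,"az":0,"jaw":-1}]'
python3 -c "
from workcell import telemetry
print(telemetry.get_obs()['torque'])"
```

```text
time: 22.7
ee_pos: [0.6078, -0.1581, 0.0912]
tcp_rot: [-179.8, 0.0, 101.3]
wrist_force: [-13.4, -2.1, 13.0]
opening: 0.0289
grasp_force: 52.4
[-0.57269566  3.48859531  0.0191922 ]
```

The back wall is confirmed: force is rising and the arm is nearly stalled. Release, then retreat straight up.

```bash
python3 -m handwheel '[{"tx":0,"ty":0,"tz":0,"ax":0,"ay":0,"az":0,"jaw":-0.2},{"tx":0,"ty":0,"tz":0,"ax":0,"ay":0,"az":0,"jaw":0},{"tx":0,"ty":0,"tz":0,"ax":0,"ay":0,"az":0,"jaw":0.3},{"tx":0,"ty":0,"tz":0,"ax":0,"ay":0,"az":0,"jaw":0.6},{"tx":0,"ty":0,"tz":0,"ax":0,"ay":0,"az":0,"jaw":1},{"tx":0,"ty":0,"tz":0,"ax":0,"ay":0,"az":0,"jaw":1},{"tx":0,"ty":0,"tz":0,"ax":0,"ay":0,"az":0,"jaw":1},{"tx":0,"ty":0,"tz":0,"ax":0,"ay":0,"az":0,"jaw":1},{"tx":0,"ty":0,"tz":-0.01,"ax":0,"ay":0,"az":0,"jaw":1},{"tx":0,"ty":0,"tz":-0.015,"ax":0,"ay":0,"az":0,"jaw":1}]'
python3 -m handwheel '[{"tx":0,"ty":0,"tz":-0.02,"ax":0,"ay":0,"az":0,"jaw":1},{"tx":0,"ty":0,"tz":-0.02,"ax":0,"ay":0,"az":0,"jaw":1},{"tx":0,"ty":0,"tz":-0.02,"ax":0,"ay":0,"az":0,"jaw":1},{"tx":0,"ty":0,"tz":-0.02,"ax":0,"ay":0,"az":0,"jaw":1},{"tx":0,"ty":0,"tz":-0.02,"ax":0,"ay":0,"az":0,"jaw":1},{"tx":0.02,"ty":-0.03,"tz":0,"ax":0,"ay":0,"az":0,"jaw":1},{"tx":0.03,"ty":-0.04,"tz":0,"ax":0,"ay":0,"az":0,"jaw":1},{"tx":0.03,"ty":-0.04,"tz":0,"ax":0,"ay":0,"az":0,"jaw":1},{"tx":0.03,"ty":-0.04,"tz":0,"ax":0,"ay":0,"az":0,"jaw":1},{"tx":0.03,"ty":-0.04,"tz":0,"ax":0,"ay":0,"az":0,"jaw":1}]'
python3 -m handwheel '[{"tx":0.04,"ty":0,"tz":0,"ax":0,"ay":0,"az":0,"jaw":1},{"tx":0.04,"ty":0,"tz":0,"ax":0,"ay":0,"az":0,"jaw":1},{"tx":0.04,"ty":0,"tz":0,"ax":0,"ay":0,"az":0,"jaw":1},{"tx":0.04,"ty":0,"tz":0,"ax":0,"ay":0,"az":0,"jaw":1},{"tx":0.03,"ty":0,"tz":0,"ax":0,"ay":0,"az":0,"jaw":1},{"tx":0,"ty":0,"tz":0,"ax":0,"ay":0,"az":0,"jaw":1},{"tx":0,"ty":0,"tz":0,"ax":0,"ay":0,"az":0,"jaw":1},{"tx":0,"ty":0,"tz":0,"ax":0,"ay":0,"az":0,"jaw":1},{"tx":0,"ty":0,"tz":0,"ax":0,"ay":0,"az":0,"jaw":1},{"tx":0,"ty":0,"tz":0,"ax":0,"ay":0,"az":0,"jaw":1}]'
python3 - <<'E'
from workcell import optics
import cv2,numpy as np
I=[]
for n,x,y in(("scene",190,175),("top",325,165)):
    c=optics.camera(n);np.savez(f'pics/{n}2.npz',**{k:c[k] for k in('color','K','extrinsics')})
    I.append(cv2.resize(c['color'][y-60:y+60,x-50:x+50],(400,480),interpolation=cv2.INTER_CUBIC))
cv2.imwrite('pics/m3.png',np.hstack(I)[:,:,::-1])
E
```

```text
time: 23.95
ee_pos: [0.6099, -0.1574, 0.1165]
tcp_rot: [180.0, -0.0, 101.3]
wrist_force: [0.3, -0.4, 0.2]
opening: 0.0853
grasp_force: 0.0
time: 25.2
ee_pos: [0.3948, -0.0569, 0.2169]
tcp_rot: [179.9, 0.0, 101.3]
wrist_force: [-0.4, 0.3, 0.2]
opening: 0.0854
grasp_force: 0.0
time: 26.45
ee_pos: [0.359, 0.1285, 0.2157]
tcp_rot: [180.0, -0.0, 101.3]
wrist_force: [-0.6, -0.4, 0.0]
opening: 0.0853
grasp_force: 0.0
```

View pics/m3.png

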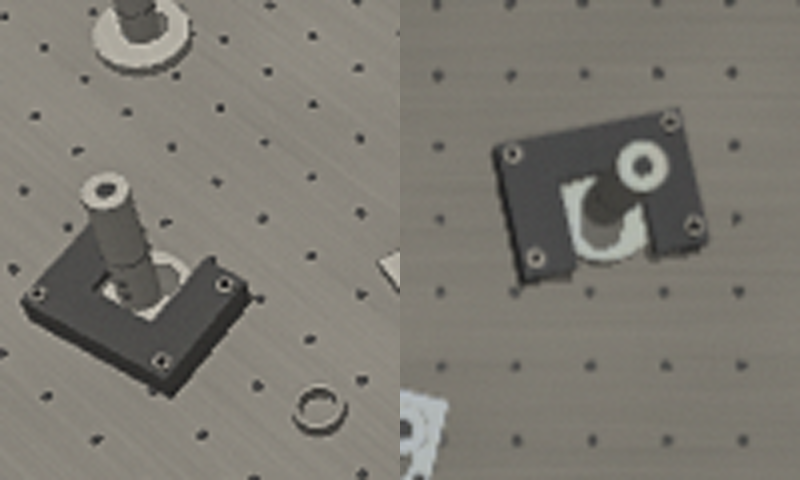

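The post is upright in the block with its foot under the lip: ring at top crop (643,165), scene crop (105,190), and the front edge of the foot at about (607,262). I'll measure how far home it is and check the bystanders.

Run:
```python
from h import *
a=np.radians(11.3);x=np.array([np.cos(a),np.sin(a)]);y=np.array([-x[1],x[0]])
for n,ox,oy,cx,r,e,scr in(('top2',275,105,400,(643,165),(607,262),[(512,153),(671,121),(535,258),(695,225)]),('scene2',140,115,0,(105,190),None,[(224,284),(161,360),(37,292),(103,220)])):
    c=load(n);T=lambda p:(ox+(p[0]-cx)/4-.38,oy+p[1]/4-.38)
    C=ray(c,[T(p) for p in scr],.026)[:,:2].mean(0)-.006*x
    d=ray(c,T(r),.13)[0,:2]-C;print(n,'seat',C.round(4),'ring rel',(d@x).round(4),(d@y).round(4))
    if e: d=ray(c,T(e),.012)[0,:2]-C;print('front edge rel (want -.038)',(d@x).round(4))
A,B=load('top0'),load('top2')
for n,u,v in(('square',273,213),('short',400,217),('purple',192,215)):
    print(n,np.abs(A['color'][v-18:v+18,u-18:u+18].astype(int)-B['color'][v-18:v+18,u-18:u+18]).mean().round(2),end=' ')
A,B=load('scene0'),load('scene2')
for n,u,v in(('square',250,175),('short',175,118)):
    print(n,np.abs(A['color'][v-18:v+18,u-18:u+18].astype(int)-B['color'][v-18:v+18,u-18:u+18]).mean().round(2))
```

```text
top2 seat [ 0.6087 -0.156 ] ring rel -0.0017 -0.0015
front edge rel (want -.038) -0.0403
scene2 seat [ 0.6033 -0.1601] ring rel 0.0002 0.0003
square 3.34 short 3.12 purple 15.4 square 3.69
short 3.92
```

The back-wall stall and both views agree that the post is home, within the 2 mm calibration. The bystanders haven't moved. The purple patch only changed because the arm is now hovering near it, clear of contact. Handing in.

```bash
python3 -c "
from workcell import workorder
print(workorder.job_done())"
```

```text
the job is handed in; nothing more can be done
None
```

The tall round-footed post is standing upright in the empty block with its foot under the lip and pushed until the back wall stopped it; it is released, the short and square-footed posts show no movement, and the job was handed in at about 26.5 s (no verdict came back).

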